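# Couple the inspection magnifier onto its ball post

### The job

Put the counter magnifier back on its stand: pick it up by the block housing of its coupling, lower the socket over the ball on the post, turned so that the lens is above the round white viewing plate, and press it down against its stiff brake pad until it is fully home, its rim flat on the collar. Then press the red latch lever down until it snaps shut and stays down, and let go. Press firmly but never lean hard on the coupling or the lever, and leave the other things on the counter where they are.

Things in the scene. Friction and masses are not known exactly. Their poses are not given: they have to be found in the camera images.
- magnifier: loose magnifier head, 0.33 to 0.45 kg, standing level on the counter: dark steel-grey block housing 50 (x) x 46 (y) x 47 mm high, open below as a socket, with a cover 22 mm long on its +x end; an arm from its -x end carries a round lens in a black rim (94 mm across). Origin: middle of the socket's rim (underside of the housing), on the socket axis; z up, -x towards the lens
- stand: stand, fixed: grey plate 215 x 96 x 12 mm with an upright post that ends in a flat collar, a neck and a steel ball 32 mm in diameter. Origin: on the counter on the post axis; z up, -x towards the round white viewing plate. A head with the stand's yaw has its lens above that plate
- collar: steel disc 56 mm across at the top of the post, part of the stand; flat top 66 mm above the counter, on which the socket's rim comes to rest. Origin: middle of its underside, 8 mm below that top
- ball (a point): centre of the steel ball, 88 mm above the counter, 22 mm above the collar's top; axes as the stand
- socket (a point): where the ball's centre comes to lie in the head: on the socket axis, 22 mm above the rim. Square socket 34.4 mm wide (1.2 mm play each way round the ball), 39 mm deep. A brake pad drags in its crown: the ball meets it 7 to 10 mm before the rim reaches the collar and must push it up with a steady 14 N or so; it does not spring back, and the head's weight alone does not push it in
- lens (a point): centre of the lens, 118 mm in -x from the socket axis, 17 mm above the rim
- viewing_plate (a point): middle of the top of the white viewing plate (80 mm across, black cross lines), 118 mm in -x from the post axis, 15 mm above the counter
- grip (a point): on the socket axis, 32 mm above the rim: grip the housing's flat sides here, across the head's y (46 mm apart; they reach from the rim to 47 mm above it and are 50 mm long in x). The raised lever between the fingers reaches 79 mm above the rim
- lever_pad (a point): middle of the top of the lever's end pad (16 x 18 mm), moving with the lever: when up 8 mm in -x of the socket axis and 75 mm above the rim, when shut 15 mm in -x and 57 mm above the rim. Press straight down on it with shut fingers: about 6 to 8 N at first, less and less towards the dead centre, then it snaps down by itself
- lever (a joint): red latch lever on top of the housing: 0 up (open), 0.5 rad down (shut, at its stop). Pivot at the housing's +x end, end pad over the -x half. It drives a tongue that slides in under the ball, so shut it only once the socket is home. Over-centre spring: let go before 0.36 rad it springs up again, past it it snaps shut and stays
- glue_stick: glue stick with a red cap, 26 mm across, 88 mm tall, standing; a bystander, leave it alone; origin under its middle
- thread_spool_1: spool of red thread, 29 mm across, 46 mm tall, standing; a bystander, leave it alone; origin under its middle
- thread_spool_2: spool of dark blue thread, 29 mm across, 46 mm tall, standing; a bystander, leave it alone; origin under its middle
- ink_pad: closed green ink pad, 57 x 73 x 18 mm; a bystander, leave it alone; origin under its middle

How it is judged:
On the way, in this order (a step that is already met when the one before it is completed fails the run):
1. the socket is fully home on the ball, its rim flat on the collar, with the lever still up (horizontal distance between socket and ball below 0.0025 m and z of socket in the frame of ball between -0.002 and 0.0015 m and angle between magnifier's own z axis and vertical below 0.04 rad and value of joint lever below 0.15 rad), for 0.2 s.
2. the lever is shut past its dead centre with the socket still home (horizontal distance between socket and ball below 0.0025 m and z of socket in the frame of ball between -0.002 and 0.0015 m and angle between magnifier's own z axis and vertical below 0.04 rad and value of joint lever above 0.46 rad), for 0.2 s.
At the end, for the whole second after the job is handed in: the socket's centre is within 2.5 mm sideways and 1.5 mm in height of the ball's centre and the head upright within 0.04 rad, the lever is shut (over 0.46 rad), the lens is within 30 mm of above the middle of the viewing plate, and the head is at rest (all of step 2 and horizontal distance between lens and viewing_plate below 0.03 m and linear speed of magnifier below 0.01 m/s); the robot touches nothing.
It fails at once if the socket's rim is pressed on the collar with more than 30 N (contact force between magnifier and collar above 30 N).
It fails at once if another thing on the counter is moved by more than 20 mm (distance of any of glue_stick, thread_spool_1, thread_spool_2, ink_pad from where it was at the start of the episode above 0.02 m).
It also fails if it takes over 54 s, if anything falls off the work surface, if the arm or the gripper's body presses on something with over 40 N, if the wrist force passes 120 N, or if a joint passes its speed limit or range.

### The arm

A 6-joint arm with a two-finger parallel gripper is mounted at the origin on the work surface; the furniture and walls round the work are solid. World frame = base frame: x ahead of the robot, y to its left, z up, the work surface at z = 0. Lengths are in m, angles in rad, forces in N, time in s.
With the tool pointing down it reaches from about 0.375 to 0.925 m from the base axis. Payload 5.7 kg.
Tool frame: the origin (TCP) lies midway between the tips of the shut fingers; the grasp point (between the pads) lies manip.grasp_offset behind it (manip.grasp_offset is the distance from the TCP to the grasp point, in m); z points along the fingers, y is the line along which they close (so a half turn about z gives the same grasp; the last joint's range is limited). The gripper opens to 85 mm and grips with 20 to 120 N. Pads are 22 mm wide; open, the fingers measure 114 mm over their backs; the gripper's body (76 mm by 85 mm) begins 54 mm behind the grasp point. The pads swing forward as they close: fully open they stand 13 mm farther back than shut.
Start: joints at [-1.279, 0.359, 1.51, -0, 1.272, -0.115], TCP at [0.237, -0.551, 0.194] pointing down, gripper open.
Joint ranges: [-2.97, 2.97], [-1.01, 2.36], [0.21, 2.38], [-0.96, 4.11], [0.2, 2.71], [-2.98, 2.98]. Speed limits (rad/s): [2.39, 2.39, 3.14, 3.14, 3.14, 3.14].

### API

Orientations are given as a unit quaternion [w, x, y, z].
In Python, from bench import monitor, camera, calibration, manip gives the robot as it stands.
- The arm moves only by the shell command python3 -m handwheel 'ROWS' [FORCE]. ROWS is JSON, a list of rows, each an object with "offset": the shift along the tool's x, y, z in cm, a list of three; "yaw": the turn about the tool's z in degrees; "claw": the finger opening in cm, from 0 to 8.54. A call has 1 to 5 rows; each row is the pose to reach, as a shift and turn from the pose commanded when the call began, along the tool's axes at that moment; what a row does not reach only later rows make up. A row lasts 1/12 s, in which the tool goes at most 41.7 mm and 7.16 degrees, less where a joint would pass 70% of its speed; a pose out of reach is approached as far as the arm can. A call with a gripper value outside its range is refused whole. The fingers move at their own pace and stop on an object; FORCE is the grip in N (left out, the last holds). Time passes only in rows, so rows that repeat a pose let the fingers close. It gives the time, the measured TCP pose, the force, the opening and the grip force at its end, in the units of the state.
- monitor.sense(): the state, without advancing time (a new reading comes with each control period).
- camera(name): name is "side" or "top" or "wrist"; returns (picture, depth): 384x512x3 uint8, blue, green, red; 384x512 float32, m along the optical axis (not along the pixel's ray), 0 where there is no reading.
- calibration(name): a dict with "camera_matrix" (3x3 intrinsics, pixels), "distortion" ([k1, k2, p1, p2, k3] as OpenCV has them; the pictures are not rectified), "origin" and "rotation" of the camera in the world. Camera axes: x right, y up, looking along -z (the intrinsics and any distortion apply to the point x, -y, -z); pixel columns grow to the right and rows downward; lengths in m; the calibration is good to about 2 mm. A picture is of the moment at which its call begins: read the wrist's pose just before it. calibration takes no time and is no camera call; for the wrist camera it gives the pose at the moment of the call.
- manip.sign_off(): hands the job in; it is judged then, once.
The state is a dict: "time_s": time; "q": joint angles; "qvel": joint speeds; "effort": joint torques, N m; "eef_pos": TCP position; "tool_rot": TCP orientation; "force": force on the tool from outside, world axes, zero at the start; "torque": the same for the moment, N m; "width": finger opening in m; "grip_force": force on a finger pad.
Only numpy, scipy, OpenCV 4.12 (cv2) and the standard library are available. Lean on these libraries where they do the work, as an engineer would, in place of code of your own. Each camera call takes 0.05 s, during which the arm holds its last target. There are 200 camera calls.

## Working session

There is one attempt and no reset: what is moved stays moved. The work goes in short steps, Python scripts to look and compute and a shell command to move; the robot and the scene stay as the last step left them, time stands still between calls to the robot, and variables do not carry over. Pictures are saved under pics/ and viewed, at most 10 in all, crops included, and the job is handed in when it is done.

```bash
ls; mkdir -p pics; python3 - <<'E'
from bench import monitor, camera, calibration, manip
import cv2, numpy as np
s=monitor.sense(); print(s, manip.grasp_offset)
for n in ("top","side"):
    p,d=camera(n); cv2.imwrite(f"pics/{n}0.png",p); np.savez(f"{n}0.npz",p=p,d=d)
    c=calibration(n); print(n,c)
E
```

```text
pics
{'time_s': 0.0, 'q': array([-1.27912699e+00,  3.59490065e-01,  1.51144847e+00,  2.72730109e-05,
        1.27254028e+00, -1.15109289e-01]), 'qvel': array([-0.00012152,  0.00089794, -0.0016814 , -0.00022826,  0.00179347,
        0.0007193 ]), 'effort': array([-1.95052166e-04, -5.27620697e+01, -2.78622329e+01, -3.54460699e-04,
        1.32691945e-02, -1.57128966e-05]), 'eef_pos': array([ 0.23716613, -0.55029727,  0.19325647]), 'tool_rot': array([-9.40559800e-04,  9.79387974e-01,  2.01985907e-01, -7.01673991e-05]), 'force': array([ 0.03731505, -0.37086574,  1.07492474]), 'torque': array([ 0.01769891,  0.00363733, -0.03516014]), 'grip_force': 0.0, 'width': 0.08509471109431206} 0.0187
top {'camera_matrix': array([[346.49799026,   0.        , 259.24763224],
       [  0.        , 346.49799026, 195.18309892],
       [  0.        ,   0.        ,   1.        ]]), 'distortion': array([0.02374437, 0.        , 0.        , 0.        , 0.        ]), 'origin': array([ 0.33941441, -0.0426657 ,  1.01025072]), 'rotation': array([-0.70002218, -0.06296428,  0.06701371,  0.70817626])}
side {'camera_matrix': array([[469.22382593,   0.        , 254.38295876],
       [  0.        , 469.22382593, 193.74712126],
       [  0.        ,   0.        ,   1.        ]]), 'distortion': array([-0.11191524,  0.        ,  0.        ,  0.        ,  0.        ]), 'origin': array([ 0.9360513 , -0.86324135,  0.482784  ]), 'rotation': array([0.81054531, 0.53341954, 0.13978042, 0.19733559])}
```

View pics/top0.png

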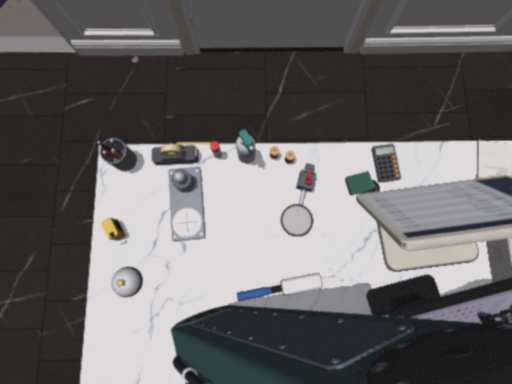

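View pics/side0.png

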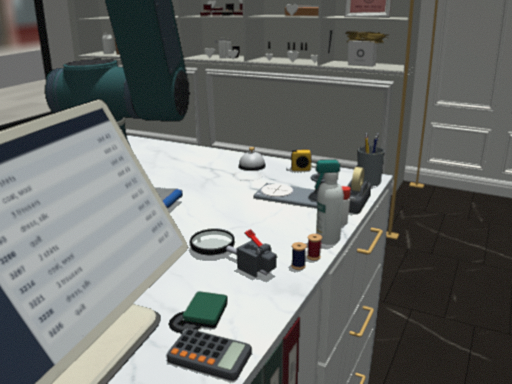

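The top view shows the stand at (181,180) for the ball and (187,222) for the white plate. The head's housing is at (306,180) and its lens at (297,220), with spools at (275,152) and (290,156). A monitor, a dispenser and a few other items stand around the counter. The side view shows the housing at (256,256) with the spools close behind it.

```bash
cat > h.py <<'E'
from bench import monitor, camera, calibration, manip
import cv2, numpy as np
from scipy.spatial.transform import Rotation as R
def rot(q): return R.from_quat([q[1],q[2],q[3],q[0]]).as_matrix()
def rays(c,uv):
    uv=np.asarray(uv,float).reshape(-1,1,2)
    n=cv2.undistortPoints(uv,c["camera_matrix"],c["distortion"]).reshape(-1,2)
    return np.c_[n[:,0],-n[:,1],-np.ones(len(n))]@rot(c["rotation"]).T
def plane(c,uv,z):
    r=rays(c,uv); o=c["origin"]; return o+r*((z-o[2])/r[:,2])[:,None]
def proj(c,P):
    p=(np.atleast_2d(P)-c["origin"])@rot(c["rotation"]); p=p*[1,-1,-1]
    return cv2.projectPoints(p,np.zeros(3),np.zeros(3),c["camera_matrix"],c["distortion"])[0].reshape(-1,2)
def cloud(c,d):
    h,w=d.shape; v,u=np.mgrid[:h,:w]
    r=rays(c,np.c_[u.ravel(),v.ravel()]); return (c["origin"]+r*d.reshape(-1,1)).reshape(h,w,3)
E
python3 - <<'E'
from h import *
c=calibration("top"); z=np.load("top0.npz"); W=cloud(c,z["d"])
for n,(u,v),h in (("ball",(181,178),.1),("plate",(187,222),.015),("lens",(297,220),.017),("housing",(306,180),.047),("lever",(308,178),.07),("sp1",(275,152),.046),("sp2",(290,156),.046),("disp",(246,150),.1),("glue",(215,147),.088),("ink",(360,184),.018)):
    print(n,plane(c,[[u,v]],h)[0].round(3),W[v,u].round(3))
p=z["p"]; cr=p[130:250,150:400]; cv2.imwrite("pics/crop0.png",cv2.resize(cr,None,fx=3.2,fy=3.2,interpolation=cv2.INTER_CUBIC))
E
```

```text
ball [0.558 0.161 0.1  ] [0.559 0.162 0.096]
plate [0.449 0.159 0.015] [0.449 0.16  0.011]
lens [ 0.45  -0.157  0.017] [ 0.45  -0.157  0.019]
housing [ 0.561 -0.183  0.047] [ 0.554 -0.179  0.078]
lever [ 0.562 -0.186  0.07 ] [ 0.562 -0.186  0.069]
sp1 [ 0.646 -0.096  0.046] [ 0.646 -0.096  0.046]
sp2 [ 0.633 -0.14   0.046] [ 0.636 -0.14   0.037]
disp [ 0.635 -0.014  0.1  ] [ 0.629 -0.015  0.119]
glue [0.648 0.072 0.088] [0.65  0.073 0.085]
ink [ 0.554 -0.345  0.018] [ 0.554 -0.345  0.018]
```

View pics/crop0.png

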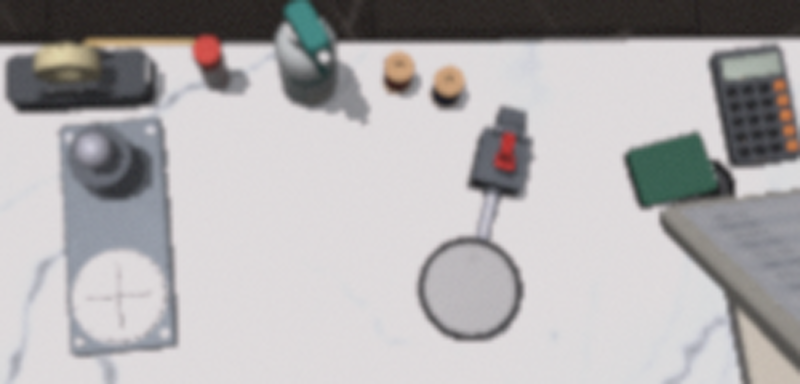

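The crop shows both parts clearly. The head's lever and lens centre give its yaw, about -13°, and the stand's yaw is near +3°. Next I'll check where the screen sits relative to the arm's path.

```bash
cat >> h.py <<'E'
def go(x,y,z,yaw_deg):
    """offset (tool axes, cm) and yaw (deg, about tool z) from the present pose"""
    s=monitor.sense(); M=rot(s["tool_rot"]); y0=np.degrees(np.arctan2(M[1,0],M[0,0]))
    o=M.T@(np.array([x,y,z])-s["eef_pos"])*100
    print("go offset cm",o.round(2),"yaw",round(-(yaw_deg-y0),2),"| now",s["eef_pos"].round(4),"yaw",round(y0,2),"tilt",M[2,:2].round(4))
E
python3 - <<'E'
from h import *
c=calibration("top"); z=np.load("top0.npz"); W=cloud(c,z["d"])
for u,v in ((362,200),(385,185),(395,235),(398,242),(440,185),(450,235),(500,180),(505,230),(480,205),(430,210),(300,310),(185,330),(400,290)): print((u,v),W[v,u].round(3))
go(.5,-.18,.25,-13)
E
```

```text
(362, 200) [ 0.488 -0.313  0.131]
(385, 185) [ 0.554 -0.425 -0.001]
(395, 235) [ 0.386 -0.321  0.305]
(398, 242) [ 0.371 -0.322  0.314]
(440, 185) [ 0.53  -0.531  0.104]
(450, 235) [ 0.383 -0.414  0.336]
(500, 180) [ 0.538 -0.677  0.122]
(505, 230) [ 0.391 -0.519  0.338]
(480, 205) [ 0.455 -0.543  0.237]
(430, 210) [ 0.446 -0.435  0.23 ]
(300, 310) [ 0.278 -0.094  0.565]
(185, 330) [0.227 0.079 0.402]
(400, 290) [ 0.253 -0.437  0.012]
go offset cm [ 38.79 -23.63  -5.62] yaw 36.31 | now [ 0.2372 -0.5504  0.1933] yaw 23.31 tilt [ 0.0002 -0.0017]
```

```bash
python3 -m handwheel '[{"offset":[-0.2,-1,-4],"yaw":0,"claw":8.5},{"offset":[-0.4,-2,-8],"yaw":0,"claw":8.5},{"offset":[-0.6,-3,-12],"yaw":0,"claw":8.5},{"offset":[-0.8,-4,-16],"yaw":0,"claw":8.5},{"offset":[-0.8,-5,-20],"yaw":0,"claw":8.5}]'
python3 -m handwheel '[{"offset":[0,0,-4],"yaw":7,"claw":8.5},{"offset":[0,0,-6],"yaw":14,"claw":8.5},{"offset":[0,0,-6],"yaw":14,"claw":8.5}]'
python3 -c "
from h import *
go(.42,-.17,.45,-13); print(monitor.sense()['q'])"
```

```text
time_s: 0.52
eef_pos: [0.2096, -0.5073, 0.3955]
tool_rot: [-0.001, 0.979, 0.202, -0.0]
force: [0.3, -0.8, -0.0]
width: 0.0849
grip_force: 0.0
time_s: 0.77
eef_pos: [0.2107, -0.51, 0.46]
tool_rot: [0.005, 0.997, 0.078, 0.001]
force: [1.2, -0.5, 0.6]
width: 0.0847
grip_force: 0.0
go offset cm [ 25.97 -30.34   0.73] yaw 21.97 | now [ 0.2107 -0.51    0.46  ] yaw 8.97 tilt [0.0011 0.0097]
[-1.30418493e+00  1.57227618e-01  1.16085788e+00  7.56327746e-07
  1.81379736e+00  1.10084843e-01]
```

```bash
python3 -m handwheel '[{"offset":[2.6,-3.0,0],"yaw":4,"claw":8.5},{"offset":[5.2,-6,0],"yaw":8,"claw":8.5},{"offset":[7.8,-9,0],"yaw":12,"claw":8.5},{"offset":[10.4,-12,0],"yaw":16,"claw":8.5},{"offset":[13,-15,0],"yaw":22,"claw":8.5}]'
python3 -c "
from h import *
go(.46,-.17,.30,-13); print(monitor.sense()['q'])"
```

```text
time_s: 1.18
eef_pos: [0.3145, -0.3372, 0.4527]
tool_rot: [-0.001, 0.994, -0.112, -0.001]
force: [1.8, -0.0, -0.0]
width: 0.0853
grip_force: 0.0
go offset cm [ 10.5  -19.51  15.28] yaw 0.16 | now [ 0.3145 -0.3372  0.4527] yaw -12.84 tilt [-0.0015 -0.0017]
[-9.70427121e-01  1.50682993e-02  1.33596969e+00  2.21173370e-04
  1.79285083e+00  8.24444838e-01]
```

```bash
python3 -m handwheel '[{"offset":[2,-3.6,0],"yaw":0,"claw":8.5},{"offset":[4,-7.2,0],"yaw":0,"claw":8.5},{"offset":[6,-11,0],"yaw":0,"claw":8.5},{"offset":[8,-14.5,0],"yaw":0,"claw":8.5},{"offset":[10,-18,0],"yaw":0,"claw":8.5}]'
python3 -m handwheel '[{"offset":[0.5,-1,4],"yaw":0,"claw":8.5},{"offset":[0.5,-1.5,8],"yaw":0,"claw":8.5},{"offset":[0.5,-1.5,12],"yaw":0,"claw":8.5},{"offset":[0.5,-1.5,15],"yaw":0,"claw":8.5},{"offset":[0.5,-1.5,15],"yaw":0,"claw":8.5}]'
python3 - <<'E'
from h import *
c=calibration("wrist"); p,d=camera("wrist"); cv2.imwrite("pics/w1.png",p); np.savez("w1.npz",p=p,d=d,**c); print(c)
go(.558,-.18,.013,-13)
E
```

```text
time_s: 1.6
eef_pos: [0.4519, -0.1833, 0.4529]
tool_rot: [-0.0, 0.994, -0.11, -0.001]
force: [1.2, -0.7, 0.1]
width: 0.0847
grip_force: 0.0
time_s: 2.02
eef_pos: [0.4546, -0.1689, 0.2965]
tool_rot: [-0.003, 0.994, -0.109, -0.007]
force: [-1.2, 1.0, -0.8]
width: 0.0849
grip_force: 0.0
{'camera_matrix': array([[290.75668176,   0.        , 254.12591717],
       [  0.        , 290.75668176, 193.23490834],
       [  0.        ,   0.        ,   1.        ]]), 'distortion': array([0.02338198, 0.        , 0.        , 0.        , 0.        ]), 'origin': array([ 0.52995969, -0.18681962,  0.47551523]), 'rotation': array([-0.61809513,  0.09533363, -0.12295179,  0.77055355])}
go offset cm [10.37 -1.19 28.64] yaw 0.39 | now [ 0.4566 -0.1702  0.3003] yaw -12.61 tilt [-0.009  -0.0026]
```

View pics/w1.png

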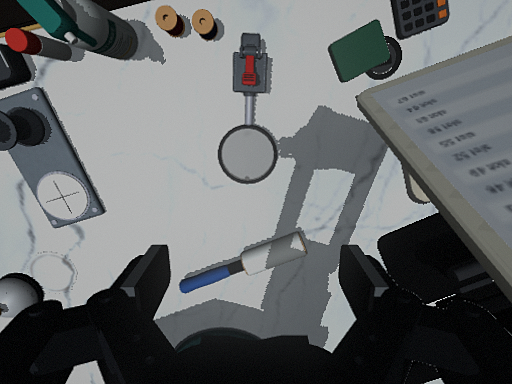

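The wrist view shows the housing at (251,68) with the red lever, the lens at (248,153), and the white plate cross at (63,196). I'll measure these from the cloud and the contours.

```bash
cat >> h.py <<'E'
def lens_fit(p,c,box,z=.017):
    u0,v0,u1,v1=box; g=cv2.cvtColor(p,cv2.COLOR_BGR2GRAY)[v0:v1,u0:u1]
    m=(g<90).astype(np.uint8)
    cs,_=cv2.findContours(m,cv2.RETR_CCOMP,cv2.CHAIN_APPROX_NONE)
    out=[]
    for k in cs:
        if len(k)>60:
            q=k.reshape(-1,2)+[u0,v0]; P=plane(c,q,z)[:,:2].astype(np.float32)
            (x,y),r=cv2.minEnclosingCircle(P); A=np.c_[2*P,np.ones(len(P))]; s=np.linalg.lstsq(A,(P**2).sum(1),rcond=None)[0]
            out.append((s[:2].round(4),round(float(np.sqrt(s[2]+s[0]**2+s[1]**2)),4)))
    return out
E
python3 - <<'E'
from h import *
z=np.load("w1.npz"); c={k:z[k] for k in("camera_matrix","distortion","origin","rotation")}; p,d=z["p"],z["d"]
W=cloud(c,d)
print("lens",lens_fit(p,c,(205,112,290,200)))
s=W[20:110,215:290].reshape(-1,3)
hist=np.histogram(s[:,2],bins=np.arange(-.01,.1,.005)); print(hist[0])
for lo,hi in((.040,.054),(.015,.06)):
    t=s[(s[:,2]>lo)&(s[:,2]<hi)]; r=cv2.minAreaRect(t[:,:2].astype(np.float32)*1000); print(lo,len(t),np.median(t[:,2]),r)
hsv=cv2.cvtColor(p,cv2.COLOR_BGR2HSV); red=((hsv[...,0]<8)|(hsv[...,0]>172))&(hsv[...,1]>150)&(hsv[...,2]>60)
v,u=np.nonzero(red); k=(u>225)&(u<275)&(v>40)&(v<100); L=W[v[k],u[k]]
print("lever",len(L),L.mean(0).round(4), cv2.fitLine(L[:,:2].astype(np.float32)*1000,cv2.DIST_L2,0,.01,.01).ravel())
hsvp=hsv[160:230,30:100]; wm=((p[150:235,20:110].min(2)>185)).astype(np.uint8)
cs,_=cv2.findContours(wm,cv2.RETR_EXTERNAL,cv2.CHAIN_APPROX_NONE)
for kk in cs:
    if len(kk)>60:
        P=plane(c,kk.reshape(-1,2)+[20,150],.015)[:,:2]; print("plate",len(P),cv2.fitEllipse(P.astype(np.float32)*1000))
cv2.imwrite("pics/w1c.png",cv2.resize(p[20:110,205:295],None,fx=6,fy=6,interpolation=cv2.INTER_CUBIC))
E
```

```text
lens [(array([ 0.4541, -0.157 ]), 0.0477), (array([ 0.4512, -0.1556]), 0.0421)]
[   0 2159 2666    9    5    8   71   90    4    3   43 1111   16  170
  121   56   65  113    0    0    0]
0.04 1163 0.047187925519568186 ((576.8186645507812, -189.20745849609375), (46.055816650390625, 72.59786987304688), 76.00376892089844)
0.015 1516 0.047188343238166175 ((579.629638671875, -185.20127868652344), (122.47090148925781, 57.65626525878906), 5.230260848999023)
lever 249 [ 0.5655 -0.1861  0.0718] [ 9.7236794e-01 -2.3345354e-01  5.6551898e+02 -1.8613757e+02]
```

View pics/w1c.png

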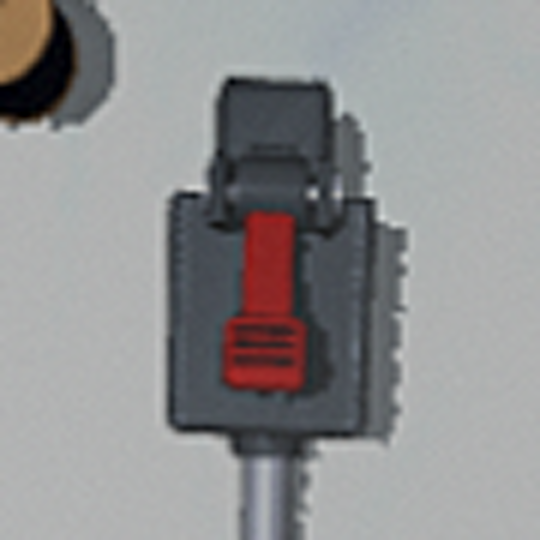

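Depth gives the housing top as a 46 x 72.6 mm rectangle, which puts the socket axis at (0.566, -0.1865) with yaw -14°. The lens position agrees with this. The crop shows the lever centred on the housing.

```bash
python3 -c "
from h import *
go(.566,-.1865,.13,-14)"
```

```text
go offset cm [11.19 -0.76 16.93] yaw 1.39 | now [ 0.4566 -0.1702  0.3003] yaw -12.61 tilt [-0.009  -0.0026]
```

```bash
python3 -m handwheel '[{"offset":[3.7,-0.2,1],"yaw":1,"claw":8.5},{"offset":[7.5,-0.5,3],"yaw":1,"claw":8.5},{"offset":[11,-0.8,5],"yaw":1,"claw":8.5},{"offset":[11.1,-0.8,9],"yaw":1,"claw":8.5},{"offset":[11.1,-0.8,12],"yaw":1,"claw":8.5}]'
python3 -m handwheel '[{"offset":[0,0,2],"yaw":0,"claw":8.5},{"offset":[0,0,2],"yaw":0,"claw":8.5},{"offset":[0,0,2],"yaw":0,"claw":8.5}]'
python3 -c "
from h import *
go(.566,-.1865,.0125,-14)"
```

```text
time_s: 2.48
eef_pos: [0.5736, -0.1901, 0.1845]
tool_rot: [0.001, 0.993, -0.119, 0.002]
force: [-0.6, 0.3, -1.1]
width: 0.0852
grip_force: 0.0
time_s: 2.73
eef_pos: [0.5703, -0.1892, 0.1651]
tool_rot: [0.0, 0.993, -0.119, 0.0]
force: [-0.2, 0.3, -0.3]
width: 0.0851
grip_force: 0.0
go offset cm [-0.49 -0.16 15.26] yaw 0.31 | now [ 0.5703 -0.1892  0.1651] yaw -13.69 tilt [ 0.0002 -0.    ]
```

```bash
python3 -m handwheel '[{"offset":[-0.5,-0.16,0],"yaw":0.3,"claw":8.5},{"offset":[-0.5,-0.16,4],"yaw":0.3,"claw":8.5},{"offset":[-0.5,-0.16,7],"yaw":0.3,"claw":8.5},{"offset":[-0.5,-0.16,10],"yaw":0.3,"claw":8.5},{"offset":[-0.5,-0.16,10],"yaw":0.3,"claw":8.5}]'
python3 -m handwheel '[{"offset":[0,0,2],"yaw":0,"claw":8.5},{"offset":[0,0,4],"yaw":0,"claw":8.5},{"offset":[0,0,5.2],"yaw":0,"claw":8.5},{"offset":[0,0,5.2],"yaw":0,"claw":8.5}]'
python3 -c "
from h import *
go(.566,-.1865,.0125,-14)"
```

```text
time_s: 3.15
eef_pos: [0.5628, -0.1849, 0.0618]
tool_rot: [-0.001, 0.993, -0.122, -0.002]
force: [-0.9, 0.9, -0.4]
width: 0.0846
grip_force: 0.0
time_s: 3.48
eef_pos: [0.5651, -0.1859, 0.0123]
tool_rot: [-0.0, 0.993, -0.122, -0.0]
force: [-0.5, -0.8, -0.5]
width: 0.0848
grip_force: 0.0
go offset cm [ 0.1   0.04 -0.02] yaw 0.0 | now [ 0.5651 -0.1859  0.0123] yaw -14.0 tilt [-0.0006 -0.0002]
```

```bash
python3 -m handwheel '[{"offset":[0.05,0,0],"yaw":0,"claw":5},{"offset":[0.05,0,0],"yaw":0,"claw":4},{"offset":[0.05,0,0],"yaw":0,"claw":4},{"offset":[0.05,0,0],"yaw":0,"claw":4},{"offset":[0.05,0,0],"yaw":0,"claw":4}]' 100
python3 -m handwheel '[{"offset":[0,0,0],"yaw":0,"claw":4},{"offset":[0,0,0],"yaw":0,"claw":4},{"offset":[0,0,0],"yaw":0,"claw":4},{"offset":[0,0,0],"yaw":0,"claw":4},{"offset":[0,0,0],"yaw":0,"claw":4}]'
python3 -c "
from h import *
go(.566,-.1865,.0125,-14)"
```

```text
time_s: 3.9
eef_pos: [0.5661, -0.1862, 0.013]
tool_rot: [0.0, 0.993, -0.122, 0.001]
force: [-0.2, -0.5, 0.1]
width: 0.0399
grip_force: 0.0
time_s: 4.32
eef_pos: [0.5655, -0.186, 0.012]
tool_rot: [-0.0, 0.993, -0.122, -0.0]
force: [-0.2, 0.1, 0.7]
width: 0.0397
grip_force: 0.0
go offset cm [ 0.06  0.04 -0.05] yaw 0.01 | now [ 0.5655 -0.186   0.012 ] yaw -13.99 tilt [-0.0002 -0.0001]
```

The opening reads 39.7 mm with no grip force, which doesn't fit a 46 mm housing. I'll look before doing anything else.

```bash
python3 - <<'E'
from h import *
s,_=camera("side"); 
cv2.imwrite("pics/s2.png",cv2.resize(s[180:320,150:350],None,fx=3,fy=3,interpolation=cv2.INTER_CUBIC))
E
```

```text
(no output)
```

View pics/s2.png

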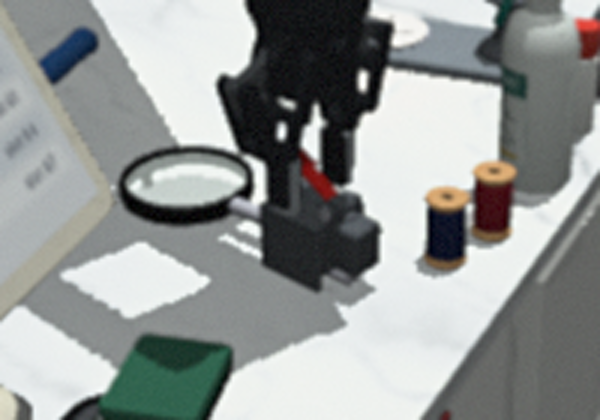

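The left finger seems to end on or above the housing top, and the far fingertip is visible at crop (340,180). I'll compare the expected positions with the depth data.

```bash
python3 - <<'E'
from h import *
c=calibration("side"); p,d=camera("side"); W=cloud(c,d)
for n,P in (("tcp",(.566,-.1865,.0125)),("far tip",(.571,-.167,.0125)),("near tip",(.561,-.206,.0125)),("axis top",(.566,-.1865,.047)),("near edge top",(.5604,-.2088,.047)),("near bottom",(.5604,-.2088,0))):
    u=proj(c,P)[0]; print(n,u.round(1),"crop",((u-[150,180])*3).round(0))
for u,v in((340,175),(340,150),(335,170),(285,200),(285,170),(285,205),(275,235),(290,250),(310,230),(350,245)):
    print((u,v),W[180+v//3,150+u//3].round(4))
E
```

```text
tcp [253.4 262.1] crop [310. 246.]
far tip [260.4 258. ] crop [331. 234.]
near tip [246.2 266.3] crop [289. 259.]
axis top [253.1 246.3] crop [309. 199.]
near edge top [244.8 251. ] crop [284. 213.]
near bottom [245.4 272.6] crop [286. 278.]
(340, 175) [ 0.5771 -0.1671  0.058 ]
(340, 150) [ 0.5784 -0.1694  0.0764]
(335, 170) [ 0.5722 -0.1659  0.0605]
(285, 200) [ 0.5661 -0.2173  0.0632]
(285, 170) [ 0.5661 -0.2164  0.0834]
(285, 205) [ 0.5671 -0.2193  0.0604]
(275, 235) [ 0.5511 -0.2075  0.0288]
(290, 250) [ 0.5631 -0.2101  0.0226]
(310, 230) [ 0.5798 -0.213   0.0437]
(350, 245) [ 0.605  -0.2103  0.0384]
```

```bash
python3 - <<'E'
from h import *
s=monitor.sense(); print(s["time_s"],s["eef_pos"].round(4),s["q"].round(3),s["width"])
c=calibration("side"); p,d=camera("side"); W=cloud(c,d)
for u,v in((235,85),(240,95),(285,100),(285,130),(300,60),(300,20),(320,60),(380,40),(370,90),(335,110)):
    print((u,v),W[180+v//3,150+u//3].round(4))
c=calibration("wrist"); w,d=camera("wrist"); Ww=cloud(c,d); print(c["origin"])
t=Ww.reshape(-1,3); t=t[d.ravel()>0]; print(np.histogram(t[:,2],np.arange(-.02,.12,.01)))
cv2.imwrite("pics/w2.png",w); np.savez("w2.npz",p=w,d=d,**c)
E
```

```text
4.4167 [ 0.5656 -0.1859  0.012 ] [-0.434  0.564  1.692  0.     0.886  1.381] 0.03980904087765705
(235, 85) [ 0.5535 -0.2496  0.15  ]
(240, 95) [ 0.5592 -0.2529  0.147 ]
(285, 100) [ 0.5618 -0.2066  0.124 ]
(285, 130) [ 0.5684 -0.219   0.1112]
(300, 60) [ 0.5735 -0.2083  0.1523]
(300, 20) [ 0.5806 -0.22    0.1841]
(320, 60) [ 0.5824 -0.2028  0.1518]
(380, 40) [ 0.5901 -0.1378  0.1416]
(370, 90) [ 0.589  -0.1484  0.111 ]
(335, 110) [ 0.5715 -0.1636  0.1014]
[ 0.63825204 -0.20442666  0.19212776]
(array([    0, 54742, 66038,  7898,  1990,  1300, 11264,  1605,  2029,
        2277,  1268,  1539,  6977]), array([-0.02, -0.01,  0.  ,  0.01,  0.02,  0.03,  0.04,  0.05,  0.06,
        0.07,  0.08,  0.09,  0.1 ,  0.11]))
```

View pics/w2.png

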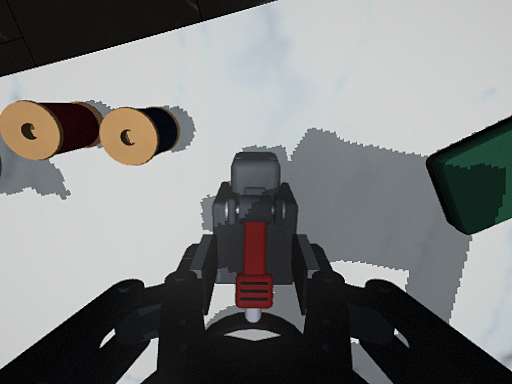

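The wrist view shows the fingers straddling the housing, but they seem to be at its top height rather than down beside it. I'll measure the fingertips from the wrist depth.

```bash
python3 - <<'E'
from h import *
z=np.load("w2.npz"); c={k:z[k] for k in("camera_matrix","distortion","origin","rotation")}; p,d=z["p"],z["d"]; W=cloud(c,d)
s=monitor.sense(); M=rot(s["tool_rot"])
for u,v in((200,245),(205,260),(210,290),(200,300),(190,250),(185,262),(305,245),(308,260),(305,290),(320,255),(255,290),(255,235),(255,180),(225,240),(285,240),(218,270),(292,270)):
    print((u,v),W[v,u].round(4),"tool",(M.T@(W[v,u]-s["eef_pos"])).round(4))
for o in ((0,.02,0),(0,-.02,0),(0,.02,-.045),(0,-.02,-.045)): print(o,proj(c,s["eef_pos"]+M@np.array(o)).round(0))
E
```

```text
(200, 245) [ 0.5821 -0.1638  0.067 ] tool [ 0.0107 -0.0256 -0.055 ]
(205, 260) [ 0.5811 -0.1683  0.081 ] tool [ 0.0108 -0.0209 -0.0689]
(210, 290) [ 0.5636 -0.1648  0.0771] tool [-0.007  -0.0201 -0.065 ]
(200, 300) [ 0.5859 -0.1741  0.1156] tool [ 0.0169 -0.0165 -0.1035]
(190, 250) [ 0.5797 -0.1575  0.0646] tool [ 0.0068 -0.0311 -0.0526]
(185, 262) [ 0.5796 -0.1575  0.0757] tool [ 0.0067 -0.031  -0.0636]
(305, 245) [ 0.5703 -0.2122  0.0675] tool [ 0.011   0.0243 -0.0554]
(308, 260) [ 0.571  -0.2112  0.0819] tool [ 0.0113  0.0231 -0.0699]
(305, 290) [ 0.5608 -0.2069  0.0875] tool [ 0.0004  0.0215 -0.0754]
(320, 255) [ 0.5645 -0.2179  0.0693] tool [ 0.0067  0.0313 -0.0572]
(255, 290) [ 0.5579 -0.1847  0.076 ] tool [-0.0077  0.0006 -0.064 ]
(255, 235) [ 0.5784 -0.1898  0.0616] tool [ 0.0134  0.0006 -0.0496]
(255, 180) [ 0.602  -0.1957  0.0479] tool [ 0.0377  0.0006 -0.0359]
(225, 240) [ 0.5728 -0.1715  0.0472] tool [ 0.0036 -0.0158 -0.0351]
(285, 240) [ 0.5655 -0.2034  0.0484] tool [ 0.0042  0.0169 -0.0364]
(218, 270) [ 0.5566 -0.163   0.0487] tool [-0.0142 -0.0201 -0.0366]
(292, 270) [ 0.5508 -0.2034  0.0551] tool [-0.0102  0.0204 -0.0431]
(0, 0.02, 0) [[284. 221.]]
(0, -0.02, 0) [[224. 221.]]
(0, 0.02, -0.045) [[292. 255.]]
(0, -0.02, -0.045) [[215. 255.]]
```

Both cameras agree that the real fingertips sit about 45 mm short of the reported TCP, so the fingers closed above the housing. I'll pin the tip height down from the side cloud, then reopen and go lower.

```bash
python3 - <<'E'
from h import *
s=monitor.sense(); M=rot(s["tool_rot"]); c=calibration("side"); p,d=camera("side"); W=cloud(c,d).reshape(-1,3)
T=(W-s["eef_pos"])@M; 
for lo,hi in((.02,.04),(-.04,-.018)):
    k=(abs(T[:,0])<.013)&(T[:,1]>lo)&(T[:,1]<hi)&(W[:,2]>.05)&(W[:,2]<.1)
    z=np.sort(W[k,2]); print(len(z),z[:12].round(4))
E
```

```text
211 [0.0505 0.0507 0.0511 0.0514 0.0514 0.0517 0.0519 0.052  0.0524 0.053
 0.0533 0.0534]
252 [0.0502 0.051  0.0513 0.0513 0.0515 0.0518 0.0519 0.0523 0.0524 0.0526
 0.0526 0.0533]
```

```bash
python3 -m handwheel '[{"offset":[0,0,-0.5],"yaw":0,"claw":8.5},{"offset":[0,0,-0.5],"yaw":0,"claw":8.5},{"offset":[0,0,-0.5],"yaw":0,"claw":8.5},{"offset":[0,0,-0.5],"yaw":0,"claw":8.5},{"offset":[0,0,-0.5],"yaw":0,"claw":8.5}]'
```

```text
time_s: 4.98
eef_pos: [0.5656, -0.186, 0.0171]
tool_rot: [-0.0, 0.993, -0.122, 0.0]
force: [0.0, 1.2, 0.4]
width: 0.0851
grip_force: 0.0
```

```bash
python3 -m handwheel '[{"offset":[0.05,0.03,1.2],"yaw":0,"claw":8.5},{"offset":[0.05,0.03,2.4],"yaw":0,"claw":8.5},{"offset":[0.05,0.03,3.0],"yaw":0,"claw":8.5},{"offset":[0.05,0.03,3.5],"yaw":0,"claw":8.5}]'
python3 -m handwheel '[{"offset":[0,0,0.6],"yaw":0,"claw":8.5},{"offset":[0,0,1.2],"yaw":0,"claw":8.5},{"offset":[0,0,1.2],"yaw":0,"claw":8.5}]'
python3 - <<'E'
from h import *
s=monitor.sense(); M=rot(s["tool_rot"]); c=calibration("side"); p,d=camera("side"); W=cloud(c,d).reshape(-1,3)
T=(W-s["eef_pos"])@M
for lo,hi in((.04,.07),(-.07,-.04)):
    k=(abs(T[:,0])<.013)&(T[:,1]>lo)&(T[:,1]<hi)&(W[:,2]>.008)&(W[:,2]<.1)
    z=np.sort(W[k,2]); print(len(z),z[:10].round(4))
E
```

```text
time_s: 5.32
eef_pos: [0.5648, -0.1859, -0.0198]
tool_rot: [-0.0, 0.993, -0.122, -0.001]
force: [0.1, 0.3, 0.3]
width: 0.085
grip_force: 0.0
time_s: 5.57
eef_pos: [0.5651, -0.186, -0.0313]
tool_rot: [-0.0, 0.993, -0.122, -0.001]
force: [-1.0, -0.3, 0.8]
width: 0.0851
grip_force: 0.0
361 [0.0178 0.0179 0.0181 0.0183 0.0187 0.0188 0.0189 0.0197 0.0198 0.0202]
313 [0.0192 0.022  0.0223 0.024  0.0241 0.0242 0.026  0.0261 0.0269 0.0287]
```

```bash
python3 -m handwheel '[{"offset":[0.08,0.04,-0.4],"yaw":0,"claw":6},{"offset":[0.08,0.04,-0.4],"yaw":0,"claw":5},{"offset":[0.08,0.04,-0.4],"yaw":0,"claw":4},{"offset":[0.08,0.04,-0.4],"yaw":0,"claw":4},{"offset":[0.08,0.04,-0.4],"yaw":0,"claw":4}]' 90
python3 -m handwheel '[{"offset":[0,0,0],"yaw":0,"claw":4},{"offset":[0,0,0],"yaw":0,"claw":4},{"offset":[0,0,0],"yaw":0,"claw":4},{"offset":[0,0,0],"yaw":0,"claw":4}]'
```

```text
time_s: 6.03
eef_pos: [0.5678, -0.1874, -0.0248]
tool_rot: [0.0, 0.993, -0.122, 0.001]
force: [0.1, 0.4, 5.5]
width: 0.0448
grip_force: 92.4
time_s: 6.37
eef_pos: [0.5678, -0.1874, -0.0248]
tool_rot: [0.0, 0.993, -0.122, 0.001]
force: [1.2, 0.9, 6.0]
width: 0.0446
grip_force: 92.4
```

```bash
python3 -m handwheel '[{"offset":[0,0,-1],"yaw":0,"claw":4},{"offset":[0,0,-4],"yaw":0,"claw":4},{"offset":[0,0,-8],"yaw":0,"claw":4},{"offset":[0,0,-12],"yaw":0,"claw":4},{"offset":[0,0,-14],"yaw":0,"claw":4}]'
python3 -m handwheel '[{"offset":[0,0,0],"yaw":0,"claw":4},{"offset":[0,0,0],"yaw":0,"claw":4},{"offset":[0,0,0],"yaw":0,"claw":4}]'
python3 - <<'E'
from h import *
s=monitor.sense();print(s["q"].round(2))
c=calibration("side"); p,d=camera("side"); np.savez("s3.npz",p=p,d=d)
cv2.imwrite("pics/s3.png",p)
p,d=camera("top"); np.savez("t3.npz",p=p,d=d)
cc=calibration("wrist");p,d=camera("wrist");np.savez("w3.npz",p=p,d=d,**cc)
cv2.imwrite("pics/s3.png",np.hstack([cv2.resize(cv2.imread("pics/s3.png"),(400,300)),cv2.resize(p,(400,300))]))
E
```

```text
time_s: 6.78
eef_pos: [0.5684, -0.1877, 0.119]
tool_rot: [0.001, 0.993, -0.122, 0.002]
force: [-0.1, -0.3, -2.3]
width: 0.045
grip_force: 92.9
time_s: 7.03
eef_pos: [0.5653, -0.1863, 0.113]
tool_rot: [-0.0, 0.993, -0.122, -0.001]
force: [-0.2, 0.2, -3.5]
width: 0.045
grip_force: 92.9
[-0.43  0.44  1.61  0.    1.1   1.38]
```

View pics/s3.png

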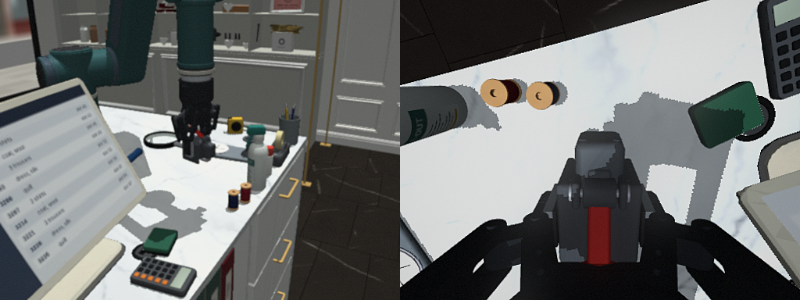

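The magnifier is held: the side view shows the lens at (160,138) in that half, level with the gripper, and about 3.5 N of weight. Now I'll measure the head's pose in the tool frame and the stand's pose.

```bash
python3 - <<'E'
from h import *
s=monitor.sense(); M=rot(s["tool_rot"])
z=np.load("w3.npz"); c={k:z[k] for k in("camera_matrix","distortion","origin","rotation")}; W=cloud(c,z["d"])
T=((W-s["eef_pos"])@M).reshape(-1,3); ok=z["d"].ravel()>0
k=ok&(T[:,0]>-.03)&(T[:,0]<.06)&(abs(T[:,1])<.03)&(T[:,2]>-.1)&(T[:,2]<.0)
h=np.histogram(T[k,2],np.arange(-.1,.002,.003)); print([(round(b,3),n) for n,b in zip(*h) if n>50])
zz=h[1][np.argmax(h[0]*(h[1][:-1]<-.03))]+.0015
P=T[k&(abs(T[:,2]-zz)<.004)]
A=np.c_[P[:,:2],np.ones(len(P))]; f=np.linalg.lstsq(A,P[:,2],rcond=None)[0]; print("top plane z=ax+by+c",f.round(4),len(P))
print("x range",np.percentile(P[:,0],[0.5,2,98,99.5]).round(4))
Q=P[P[:,0]>.03]; print("cover x max",np.percentile(Q[:,0],[90,98,100]).round(4),"y",np.percentile(Q[:,1],[0,2,98,100]).round(4))
# side: lens
z=np.load("s3.npz"); c=calibration("side"); W=cloud(c,z["d"]).reshape(-1,3); T=(W-s["eef_pos"])@M
k=(T[:,0]<-.06)&(T[:,0]>-.19)&(abs(T[:,1])<.06)&(T[:,2]>-.06)&(T[:,2]<.02)
g=z["p"].reshape(-1,3).max(1)<60; L=T[k&g]; print("lens pts",len(L))
A=np.c_[2*L[:,:2],np.ones(len(L))]; q=np.linalg.lstsq(A,(L[:,:2]**2).sum(1),rcond=None)[0]; print("lens centre",q[:2].round(4),"r",np.sqrt(q[2]+q[0]**2+q[1]**2).round(4), L.min(0).round(4),L.max(0).round(4))
f=np.linalg.lstsq(np.c_[L[:,:2],np.ones(len(L))],L[:,2],rcond=None)[0]; print("lens plane",f.round(4))
# stand from the first top view
z=np.load("top0.npz"); c=calibration("top"); p=z["p"]; W=cloud(c,z["d"]); 
b=W[130:250,150:240].reshape(-1,3)
k=(b[:,2]>.006)&(b[:,2]<.0145)&(b[:,0]<.62)&(b[:,0]>.38); print("plate rect",cv2.minAreaRect(b[k][:,:2].astype(np.float32)*1000))
B=b[(b[:,2]>.082)&(b[:,0]<.6)&(b[:,2]<.12)]; A=np.c_[2*B,np.ones(len(B))]; q=np.linalg.lstsq(A,(B**2).sum(1),rcond=None)[0]; print("ball",len(B),q[:3].round(4),np.sqrt(q[3]+(q[:3]**2).sum()).round(4))
wm=(p[195:250,165:215].min(2)>150).astype(np.uint8); wm=cv2.morphologyEx(wm,cv2.MORPH_CLOSE,np.ones((3,3)))
for kk in cv2.findContours(wm,cv2.RETR_EXTERNAL,cv2.CHAIN_APPROX_NONE)[0]:
    if len(kk)>40: print("white",len(kk),cv2.fitEllipse((plane(c,kk.reshape(-1,2)+[165,195],.015)[:,:2]*1000).astype(np.float32)))
E
```

```text
[(np.float64(-0.1), np.int64(102)), (np.float64(-0.097), np.int64(728)), (np.float64(-0.094), np.int64(802)), (np.float64(-0.091), np.int64(734)), (np.float64(-0.088), np.int64(1172)), (np.float64(-0.085), np.int64(1771)), (np.float64(-0.082), np.int64(692)), (np.float64(-0.079), np.int64(824)), (np.float64(-0.076), np.int64(915)), (np.float64(-0.073), np.int64(8373)), (np.float64(-0.07), np.int64(589)), (np.float64(-0.067), np.int64(301)), (np.float64(-0.064), np.int64(233)), (np.float64(-0.061), np.int64(211)), (np.float64(-0.058), np.int64(208)), (np.float64(-0.055), np.int64(187)), (np.float64(-0.052), np.int64(158)), (np.float64(-0.049), np.int64(142)), (np.float64(-0.046), np.int64(124))]
top plane z=ax+by+c [ 0.0103  0.0009 -0.072 ] 9722
x range [-0.0258 -0.0244  0.0448  0.0455]
cover x max [0.0445 0.0455 0.0463] y [-0.0123 -0.0114  0.0128  0.0137]
lens pts 249
lens centre [-0.1169  0.0005] r 0.0443 [-0.1631 -0.0444 -0.0493] [-0.0701  0.0473 -0.0374]
lens plane [ 0.0393  0.0228 -0.0399]
plate rect ((504.95281982421875, 163.62770080566406), (213.73013305664062, 95.76144409179688), 5.000679016113281)
ball 110 [0.5648 0.1691 0.0882] 0.0149
white 263 ((443.87823486328125, 152.22946166992188), (162.20066833496094, 176.85227966308594), 106.8149185180664)
```

In the tool frame the socket axis is at about (-0.7, +0.6) mm, the rim is 25 mm behind the TCP, and the head is level. The top view puts the ball at (0.5648, 0.1691) with stand yaw 5°. I'll move close and re-measure the ball with the wrist camera.

```bash
python3 -c "
from h import *
go(.48,.03,.2,5)"
```

```text
go offset cm [-13.51 -18.93  -8.73] yaw -18.99 | now [ 0.565  -0.1862  0.112 ] yaw -13.99 tilt [-0.0042 -0.0009]
```

```bash
python3 -m handwheel '[{"offset":[-1.5,-1,-3],"yaw":0,"claw":4},{"offset":[-3.5,-3.5,-5],"yaw":-3,"claw":4},{"offset":[-6,-6.5,-7],"yaw":-7,"claw":4},{"offset":[-8.2,-9.5,-8.5],"yaw":-11,"claw":4},{"offset":[-10.4,-12.5,-8.7],"yaw":-15,"claw":4}]'
python3 -m handwheel '[{"offset":[-1.6,-3.2,0],"yaw":-2,"claw":4},{"offset":[-4.5,-5.3,0],"yaw":-4,"claw":4},{"offset":[-4.5,-5.3,0],"yaw":-4,"claw":4},{"offset":[-4.5,-5.3,0],"yaw":-4,"claw":4},{"offset":[-4.5,-5.3,0],"yaw":-4,"claw":4}]'
cat >> h.py <<'E'
def ballfit(W,ctr,zmin=.08):
    b=W.reshape(-1,3); k=(b[:,2]>zmin)&(b[:,2]<.11)&(np.hypot(b[:,0]-ctr[0],b[:,1]-ctr[1])<.025); B=b[k]
    for _ in range(3):
        q=np.linalg.lstsq(np.c_[2*B,np.ones(len(B))],(B**2).sum(1),rcond=None)[0]; r=np.sqrt(q[3]+(q[:3]**2).sum())
        B=B[abs(np.linalg.norm(B-q[:3],axis=1)-r)<.0015]
    return len(B),q[:3].round(4),r.round(4)
E
python3 - <<'E'
from h import *
go(.5648,.1691,.12,5)
s=monitor.sense(); cc=calibration("wrist");p,d=camera("wrist");np.savez("w4.npz",p=p,d=d,**cc); cv2.imwrite("pics/w4.png",p)
W=cloud(cc,d); print(ballfit(W,(.565,.169)), proj(cc,[.565,.169,.088]))
b=W.reshape(-1,3); near=lambda z0,z1:b[(b[:,2]>z0)&(b[:,2]<z1)&(np.hypot(b[:,0]-.565,b[:,1]-.169)<.035)]
C=near(.063,.069); print("collar",len(C),np.median(C[:,2]) if len(C) else 0)
if len(C)>20: print(cv2.minEnclosingCircle((C[:,:2]*1000).astype(np.float32)))
k=(b[:,2]>.006)&(b[:,2]<.0145)&(b[:,0]<.64)&(b[:,0]>.38)&(b[:,1]>.09)&(b[:,1]<.24); print(cv2.minAreaRect(b[k][:,:2].astype(np.float32)*1000))
E
```

```text
time_s: 7.6
eef_pos: [0.4963, -0.0397, 0.2025]
tool_rot: [0.0, 1.0, 0.01, 0.001]
force: [1.5, 0.4, -2.4]
width: 0.0448
grip_force: 93.6
time_s: 8.02
eef_pos: [0.45, 0.0116, 0.2005]
tool_rot: [0.0, 0.999, 0.044, -0.0]
force: [0.6, -0.6, -3.2]
width: 0.0446
grip_force: 93.5
go offset cm [ 12.82 -14.68   8.04] yaw 0.03 | now [0.45   0.0116 0.2005] yaw 5.03 tilt [-0.0006  0.0001]
(1263, array([0.566 , 0.1695, 0.0891]), np.float64(0.0155)) [[90.37821431 40.1901289 ]]
collar 1792 0.06632127928487985
((565.963134765625, 169.33644104003906), 28.244884490966797)
((507.52178955078125, 164.42230224609375), (213.66311645507812, 96.8836898803711), 5.07405424118042)
```

View pics/w4.png

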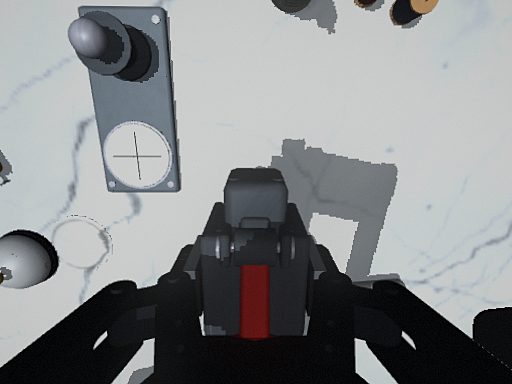

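The wrist view shows the stand unobstructed, with the ball at (88,38) and the cross at (138,156). The ball fit and the collar circle agree on (0.566, 0.1694), yaw 5.0°.

```bash
python3 -c "
from h import *
go(.5668,.1702,.12,5)"
python3 -m handwheel '[{"offset":[2.6,-2.9,1],"yaw":0,"claw":4},{"offset":[5.2,-5.9,2],"yaw":0,"claw":4},{"offset":[7.8,-8.8,3],"yaw":0,"claw":4},{"offset":[10.4,-11.8,4],"yaw":0,"claw":4},{"offset":[12.2,-13.9,5],"yaw":0,"claw":4}]'
python3 -m handwheel '[{"offset":[0.8,-0.9,2],"yaw":0,"claw":4},{"offset":[0.8,-0.9,3],"yaw":0,"claw":4},{"offset":[0.8,-0.9,3],"yaw":0,"claw":4},{"offset":[0.8,-0.9,3],"yaw":0,"claw":4},{"offset":[0.8,-0.9,3],"yaw":0,"claw":4}]'
python3 -c "
from h import *
go(.5668,.1702,.09,5)"
```

```text
go offset cm [ 12.95 -14.83   8.06] yaw -0.01 | now [0.4506 0.0112 0.2007] yaw 4.99 tilt [-0.0002  0.0001]
time_s: 8.48
eef_pos: [0.5632, 0.1627, 0.15]
tool_rot: [-0.0, 0.999, 0.043, 0.001]
force: [1.1, -0.7, -2.7]
width: 0.0452
grip_force: 93.3
time_s: 8.9
eef_pos: [0.5668, 0.1692, 0.1214]
tool_rot: [0.0, 0.999, 0.043, -0.0]
force: [0.6, -0.2, -2.6]
width: 0.0447
grip_force: 93.3
go offset cm [ 0.01 -0.1   3.14] yaw -0.07 | now [0.5668 0.1692 0.1214] yaw 4.93 tilt [-0.0002  0.0002]
```

```bash
python3 -m handwheel '[{"offset":[0,-0.1,1.5],"yaw":0,"claw":4},{"offset":[0,-0.1,3],"yaw":0,"claw":4},{"offset":[0,-0.1,3.8],"yaw":0,"claw":4},{"offset":[0,-0.1,3.8],"yaw":0,"claw":4},{"offset":[0,-0.1,3.8],"yaw":0,"claw":4}]'
python3 -c "
from h import *
go(.5668,.1702,.065,5)
s=monitor.sense(); M=rot(s['tool_rot']); c=calibration('wrist'); p,d=camera('wrist'); W=cloud(c,d); T=((W-s['eef_pos'])@M).reshape(-1,3)
k=(d.ravel()>0)&(T[:,0]>.028)&(T[:,0]<.06)&(abs(T[:,1])<.03)&(abs(T[:,2]+.072)<.006); P=T[k]; print(len(P),np.median(P[:,2]).round(4),np.percentile(P[:,0],[98,100]).round(4),np.percentile(P[:,1],[0,2,98,100]).round(4))"
```

```text
time_s: 9.32
eef_pos: [0.5666, 0.1709, 0.0837]
tool_rot: [-0.0, 0.999, 0.043, 0.0]
force: [-0.2, 0.2, -1.8]
width: 0.0449
grip_force: 93.4
go offset cm [0.01 0.07 1.87] yaw -0.03 | now [0.5666 0.1709 0.0837] yaw 4.97 tilt [ 0.0001 -0.    ]
3129 -0.0718 [0.0458 0.0467] [-0.0125 -0.0116  0.0129  0.0138]
```

```bash
python3 -m handwheel '[{"offset":[0,0.06,0],"yaw":0,"claw":4},{"offset":[0,0.06,0.5],"yaw":0,"claw":4},{"offset":[0,0.06,0.9],"yaw":0,"claw":4},{"offset":[0,0.06,1.2],"yaw":0,"claw":4},{"offset":[0,0.06,1.4],"yaw":0,"claw":4}]'
python3 -m handwheel '[{"offset":[0,0,0.2],"yaw":0,"claw":4},{"offset":[0,0,0.4],"yaw":0,"claw":4},{"offset":[0,0,0.6],"yaw":0,"claw":4},{"offset":[0,0,0.6],"yaw":0,"claw":4}]'
python3 -c "
from h import *
go(.5668,.1702,.05,5); print(monitor.sense()['torque'])"
```

```text
time_s: 9.78
eef_pos: [0.5662, 0.1708, 0.0686]
tool_rot: [0.0, 0.999, 0.044, -0.0]
force: [-1.0, -0.8, -3.5]
width: 0.0453
grip_force: 93.4
time_s: 10.12
eef_pos: [0.5663, 0.1708, 0.0627]
tool_rot: [0.0, 0.999, 0.044, -0.0]
force: [0.3, 0.4, -2.7]
width: 0.0449
grip_force: 93.4
go offset cm [0.04 0.06 1.27] yaw 0.01 | now [0.5663 0.1708 0.0627] yaw 5.01 tilt [-0.0008 -0.    ]
[-0.05390741 -0.00735251  0.0490614 ]
```

```bash
python3 -m handwheel '[{"offset":[0,0.03,0.3],"yaw":0,"claw":4},{"offset":[0,0.03,0.6],"yaw":0,"claw":4},{"offset":[0,0.03,0.9],"yaw":0,"claw":4},{"offset":[0,0.03,1.1],"yaw":0,"claw":4},{"offset":[0,0.03,1.1],"yaw":0,"claw":4}]'
python3 -m handwheel '[{"offset":[0,0,0.15],"yaw":0,"claw":4},{"offset":[0,0,0.3],"yaw":0,"claw":4},{"offset":[0,0,0.3],"yaw":0,"claw":4}]'
```

```text
time_s: 10.53
eef_pos: [0.5668, 0.1705, 0.0517]
tool_rot: [-0.0, 0.999, 0.044, 0.0]
force: [1.3, 0.6, -3.5]
width: 0.0452
grip_force: 93.4
time_s: 10.78
eef_pos: [0.5669, 0.1706, 0.0493]
tool_rot: [-0.0, 0.999, 0.044, 0.0]
force: [0.0, -0.3, -1.7]
width: 0.0448
grip_force: 94.1
```

```bash
for i in 1 2 3; do python3 -m handwheel '[{"offset":[0,0,0.1],"yaw":0,"claw":4},{"offset":[0,0,0.2],"yaw":0,"claw":4},{"offset":[0,0,0.2],"yaw":0,"claw":4}]' | grep -E "eef|force:"; done
```

```text
eef_pos: [0.567, 0.1706, 0.0484]
force: [-3.2, -0.7, 7.6]
grip_force: 94.8
eef_pos: [0.567, 0.1706, 0.0466]
force: [-2.3, -0.8, 9.1]
grip_force: 94.8
eef_pos: [0.567, 0.1706, 0.0446]
force: [-3.7, -1.1, 9.4]
grip_force: 94.8
```

```bash
for i in 1 2 3; do python3 -m handwheel '[{"offset":[0,0,0.1],"yaw":0,"claw":4},{"offset":[0,0,0.1],"yaw":0,"claw":4},{"offset":[0,0,0.1],"yaw":0,"claw":4}]' | grep -E "eef|force:"; done
```

```text
eef_pos: [0.5671, 0.1706, 0.0437]
force: [-2.9, -1.3, 9.9]
grip_force: 94.8
eef_pos: [0.5671, 0.1706, 0.0427]
force: [-3.4, -0.9, 9.4]
grip_force: 94.8
eef_pos: [0.5671, 0.1706, 0.0416]
force: [-3.1, -0.6, 10.2]
grip_force: 94.8
```

```bash
for i in 1 2 3; do python3 -m handwheel '[{"offset":[0,0,0.05],"yaw":0,"claw":4},{"offset":[0,0,0.05],"yaw":0,"claw":4},{"offset":[0,0,0.05],"yaw":0,"claw":4}]' | grep -E "eef|force:"; done
```

```text
eef_pos: [0.5671, 0.1706, 0.0412]
force: [-3.1, -0.3, 9.9]
grip_force: 94.8
eef_pos: [0.5671, 0.1706, 0.0412]
force: [-4.0, -0.2, 13.3]
grip_force: 95.9
eef_pos: [0.5671, 0.1706, 0.0411]
force: [-4.6, -0.4, 17.3]
grip_force: 96.4
```

```bash
python3 -m handwheel '[{"offset":[0,0,0.05],"yaw":0,"claw":4},{"offset":[0,0,0.05],"yaw":0,"claw":4},{"offset":[0,0,0.05],"yaw":0,"claw":4}]' | grep -E "eef|force:"
cat >> h.py <<'E'
def headtop():
    s=monitor.sense(); M=rot(s['tool_rot']); c=calibration('wrist'); p,d=camera('wrist'); W=cloud(c,d).reshape(-1,3)
    u=np.array([np.cos(.0873),np.sin(.0873)]); r=W[:,:2]-[.566,.1694]; X=r@u; Y=r@[-u[1],u[0]]
    k=(d.ravel()>0)&(X>-.03)&(X<.055)&(abs(Y)<.03); h=np.histogram(W[k,2],np.arange(.1,.15,.002)); print(h[0])
    k&=abs(W[:,2]-.113)<.004; f=np.linalg.lstsq(np.c_[X[k],Y[k],np.ones(k.sum())],W[k,2],rcond=None)[0]
    print("top plane slope x,y,z0",f.round(4),"x",np.percentile(X[k],[.5,2,98,99.5]).round(4),"y",np.percentile(Y[k],[.5,2,98,99.5]).round(4))
    return p,d,c
E
python3 -c "
from h import *
headtop()"
```

```text
eef_pos: [0.5671, 0.1706, 0.0411]
force: [-6.7, -1.0, 21.6]
grip_force: 96.9
[ 142  153  174  194  326  788 7537 1008  480  558  369  787 1193 1017
  501  471  535  565  458  106    6   19  128  287]
top plane slope x,y,z0 [-8.400e-03 -1.000e-04  1.132e-01] x [-0.0244 -0.0231  0.0458  0.0466] y [-0.0259 -0.0217  0.0237  0.0279]
```

It is seated: the housing top is at 113.2 mm and level, and the force rises against the collar. I'll ease off and release.

```bash
python3 -m handwheel '[{"offset":[0,0,-0.1],"yaw":0,"claw":4},{"offset":[0,0,-0.1],"yaw":0,"claw":4},{"offset":[0,0,-0.1],"yaw":0,"claw":6},{"offset":[0,0,-0.1],"yaw":0,"claw":8.5},{"offset":[0,0,-0.1],"yaw":0,"claw":8.5}]'
python3 -m handwheel '[{"offset":[0,0,0],"yaw":0,"claw":8.5},{"offset":[0,0,0],"yaw":0,"claw":8.5},{"offset":[0,0,0],"yaw":0,"claw":8.5},{"offset":[0,0,0],"yaw":0,"claw":8.5}]'
python3 -m handwheel '[{"offset":[0,0,-2],"yaw":0,"claw":8.5},{"offset":[0,0,-5],"yaw":0,"claw":8.5},{"offset":[0,0,-9],"yaw":0,"claw":8.5},{"offset":[0,0,-11],"yaw":0,"claw":8.5},{"offset":[0,0,-11],"yaw":0,"claw":8.5}]'
python3 -m handwheel '[{"offset":[0,0,0],"yaw":0,"claw":0},{"offset":[0,0,0],"yaw":0,"claw":0},{"offset":[0,0,0],"yaw":0,"claw":0},{"offset":[0,0,0],"yaw":0,"claw":0},{"offset":[0,0,0],"yaw":0,"claw":0}]'
python3 - <<'E'
from h import *
p,d,c=headtop(); W=cloud(c,d); h=cv2.cvtColor(p,cv2.COLOR_BGR2HSV)
m=((h[...,0]<8)|(h[...,0]>172))&(h[...,1]>150)&(h[...,2]>50)&(np.hypot(W[...,0]-.566,W[...,1]-.169)<.04); L=W[m]
u=np.array([np.cos(.0873),np.sin(.0873)]); X=(L[:,:2]-[.566,.1694])@u; Y=(L[:,:2]-[.566,.1694])@[-u[1],u[0]]
for lo in np.arange(-.03,.03,.004):
    k=(X>=lo)&(X<lo+.004)
    if k.sum()>5: print(round(lo,3),k.sum(),np.median(L[k,2]).round(4),np.ptp(Y[k]).round(4),np.median(Y[k]).round(4))
# fingertips
s=monitor.sense(); M=rot(s["tool_rot"]); print(s["eef_pos"],s["width"])
for n in("side",):
    cs=calibration(n); ps,ds=camera(n); Ws=cloud(cs,ds).reshape(-1,3); T=(Ws-s["eef_pos"])@M
    k=(abs(T[:,0])<.02)&(abs(T[:,1])<.03)&(T[:,2]>-.08)&(T[:,2]<.01); z=np.sort(Ws[k,2]); print("tip z",len(z),z[:10].round(4),T[k].mean(0).round(4), np.ptp(T[k],axis=0).round(3))
E
```

```text
time_s: 13.75
eef_pos: [0.5668, 0.1706, 0.0393]
tool_rot: [-0.0, 0.999, 0.044, 0.0]
force: [-0.8, -0.8, 0.1]
width: 0.0788
grip_force: 0.0
time_s: 14.08
eef_pos: [0.5666, 0.1705, 0.0389]
tool_rot: [-0.0, 0.999, 0.044, -0.0]
force: [0.0, 0.3, -0.8]
width: 0.085
grip_force: 0.0
time_s: 14.5
eef_pos: [0.5706, 0.1713, 0.1545]
tool_rot: [-0.001, 0.999, 0.044, 0.005]
force: [0.1, -0.5, -0.4]
width: 0.0847
grip_force: 0.0
time_s: 14.92
eef_pos: [0.5658, 0.1703, 0.1478]
tool_rot: [0.0, 0.999, 0.044, -0.001]
force: [0.3, -0.8, 0.2]
width: 0.025
grip_force: 0.0
[  17   13   26   14   39  161 2060  688   47   19   59  126  310  294
  103   90   92   74   91  106  145  168  104    1]
top plane slope x,y,z0 [-0.0005 -0.0004  0.1134] x [-0.0248 -0.0235  0.0458  0.0467] y [-0.022  -0.0213  0.0228  0.0234]
-0.018 91 0.1443 0.0161 0.001
-0.014 111 0.1428 0.0162 0.0017
-0.01 89 0.1404 0.0163 0.001
-0.006 129 0.1383 0.0162 0.001
-0.002 99 0.1354 0.01 0.001
0.002 83 0.1332 0.0093 0.0003
0.006 98 0.131 0.0105 0.001
0.01 90 0.1287 0.0102 0.001
0.014 80 0.1267 0.0094 0.0003
0.018 10 0.1261 0.0087 0.001
[0.56596725 0.17041374 0.14800911] 0.01687009481525428
tip z 221 [0.138  0.1384 0.1388 0.139  0.139  0.139  0.1393 0.1396 0.1401 0.1407] [ 0.0039  0.0124 -0.0509] [0.029 0.045 0.09 ]
```

The head sits level at the right height with the lever up, its pad from 3 to 18 mm in -x of the axis and its highest edge at 144 mm. I'll aim the shut fingers 13 mm in -x of the axis.

```bash
python3 -m handwheel '[{"offset":[-1.35,0.15,0],"yaw":0,"claw":0},{"offset":[-1.35,0.15,0],"yaw":0,"claw":0},{"offset":[-1.35,0.15,1],"yaw":0,"claw":0},{"offset":[-1.35,0.15,2.5],"yaw":0,"claw":0},{"offset":[-1.35,0.15,2.5],"yaw":0,"claw":0}]'
python3 - <<'E'
from h import *
go(.5523,.1694,.12,5)
s=monitor.sense(); M=rot(s["tool_rot"]); print(s["eef_pos"],s["width"])
cs=calibration("side"); ps,ds=camera("side"); W=cloud(cs,ds); r=W[...,:2]-s["eef_pos"][:2]
k=(np.hypot(r[...,0],r[...,1])<.022)&(W[...,2]>.1)&(W[...,2]<.2)&(ps.max(2)<70); z=W[k][:,2]; print(np.histogram(z,np.arange(.1,.2,.004)))
h=cv2.cvtColor(ps,cv2.COLOR_BGR2HSV); m=((h[...,0]<8)|(h[...,0]>172))&(h[...,1]>130)&(np.hypot(W[...,0]-.56,W[...,1]-.169)<.04); print("red z max",W[m][:,2].max())
v,u=np.nonzero(m); u0,v0=int(u.mean()),int(v.mean()); cv2.imwrite("pics/s5.png",cv2.resize(ps[v0-60:v0+40,u0-70:u0+70],None,fx=5,fy=5,interpolation=cv2.INTER_CUBIC))
E
```

```text
time_s: 15.43
eef_pos: [0.5519, 0.1676, 0.1213]
tool_rot: [0.0, 0.999, 0.044, -0.002]
force: [-0.3, 0.3, 0.3]
width: 0.0001
grip_force: 0.0
go offset cm [ 0.05 -0.18  0.13] yaw 0.0 | now [0.5519 0.1676 0.1213] yaw 5.0 tilt [-0.0038  0.0002]
[0.55194088 0.16756781 0.12134063] 0.00010917549435099925
(array([ 2,  3, 17, 28,  0,  0,  0,  0,  0,  0,  2,  0,  0,  0,  0,  9, 13,
       13, 14, 11, 13, 17, 12, 14]), array([0.1  , 0.104, 0.108, 0.112, 0.116, 0.12 , 0.124, 0.128, 0.132,
       0.136, 0.14 , 0.144, 0.148, 0.152, 0.156, 0.16 , 0.164, 0.168,
       0.172, 0.176, 0.18 , 0.184, 0.188, 0.192, 0.196]))
red z max 0.14272283920517193
```

View pics/s5.png

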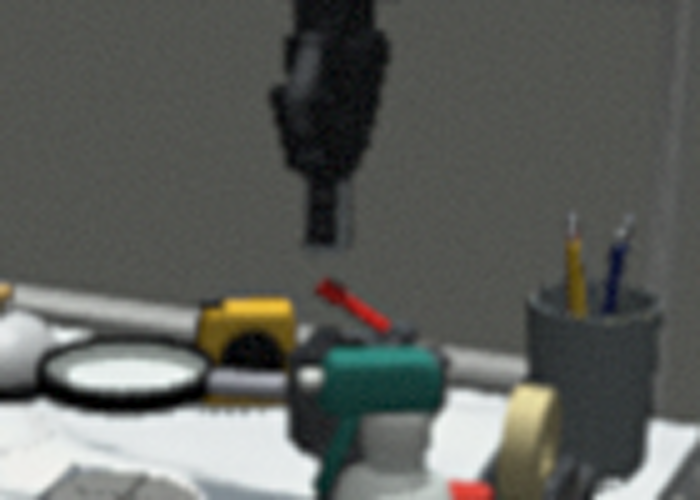

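The side view shows the shut fingers at (325,240), directly above the red pad at (330,288), with a 16 mm gap. I'll descend and press in small steps.

```bash
python3 -m handwheel '[{"offset":[0.05,-0.15,0.5],"yaw":0,"claw":0},{"offset":[0.05,-0.15,1.1],"yaw":0,"claw":0},{"offset":[0.05,-0.15,1.3],"yaw":0,"claw":0},{"offset":[0.05,-0.15,1.3],"yaw":0,"claw":0}]'| grep -E "eef|force:"
for i in 1 2; do python3 -m handwheel '[{"offset":[0,0,0.1],"yaw":0,"claw":0},{"offset":[0,0,0.2],"yaw":0,"claw":0},{"offset":[0,0,0.2],"yaw":0,"claw":0}]' | grep -E "eef|force:"; done
```

```text
eef_pos: [0.5534, 0.1694, 0.1105]
force: [0.0, 0.1, 0.0]
grip_force: 0.0
eef_pos: [0.5538, 0.1694, 0.1092]
force: [0.0, -0.3, -0.5]
grip_force: 0.0
eef_pos: [0.5541, 0.1695, 0.1076]
force: [-0.3, 0.9, 4.3]
grip_force: 2.2
```

```bash
for i in 1 2 3; do python3 -m handwheel '[{"offset":[-0.03,0,0.1],"yaw":0,"claw":0},{"offset":[-0.07,0,0.2],"yaw":0,"claw":0},{"offset":[-0.1,0,0.3],"yaw":0,"claw":0},{"offset":[-0.1,0,0.3],"yaw":0,"claw":0}]' | grep -E "eef|force:"; done
```

```text
eef_pos: [0.5526, 0.1693, 0.1048]
force: [-1.9, -0.0, 6.4]
grip_force: 3.1
eef_pos: [0.5509, 0.1692, 0.1015]
force: [-2.2, -0.4, 6.6]
grip_force: 2.8
eef_pos: [0.5495, 0.1691, 0.0982]
force: [-3.3, 0.1, 4.4]
grip_force: 2.2
```

```bash
for i in 1 2; do python3 -m handwheel '[{"offset":[0,0,0.1],"yaw":0,"claw":0},{"offset":[0,0,0.2],"yaw":0,"claw":0},{"offset":[0,0,0.3],"yaw":0,"claw":0},{"offset":[0,0,0.3],"yaw":0,"claw":0}]' | grep -E "eef|force:"; done
```

```text
eef_pos: [0.5507, 0.1691, 0.0948]
force: [-0.5, 0.3, 1.7]
grip_force: 0.9
eef_pos: [0.5511, 0.1691, 0.0918]
force: [-0.2, 0.0, -0.1]
grip_force: 0.0
```

```bash
python3 -m handwheel '[{"offset":[0,0,0],"yaw":0,"claw":0},{"offset":[0,0,0],"yaw":0,"claw":0},{"offset":[0,0,-3],"yaw":0,"claw":0},{"offset":[0,0,-7],"yaw":0,"claw":0},{"offset":[0,0,-10],"yaw":0,"claw":0}]' | grep -E "time|eef|force:"
python3 -m handwheel '[{"offset":[-2,0,-2],"yaw":0,"claw":0},{"offset":[-4,0,-4],"yaw":0,"claw":0},{"offset":[-4,0,-4],"yaw":0,"claw":0},{"offset":[-4,0,-4],"yaw":0,"claw":0},{"offset":[-4,0,-4],"yaw":0,"claw":0}]' | grep -E "time|eef|force:"
python3 - <<'E'
from h import *
p,d,c=headtop(); W=cloud(c,d); h=cv2.cvtColor(p,cv2.COLOR_BGR2HSV)
m=((h[...,0]<8)|(h[...,0]>172))&(h[...,1]>150)&(h[...,2]>50)&(np.hypot(W[...,0]-.566,W[...,1]-.169)<.04); L=W[m]
u=np.array([np.cos(.0873),np.sin(.0873)]); X=(L[:,:2]-[.566,.1694])@u
for lo in np.arange(-.03,.03,.006):
    k=(X>=lo)&(X<lo+.006)
    if k.sum()>5: print(round(lo,3),k.sum(),np.median(L[k,2]).round(4))
B=p[max(0,int(proj(c,[.56,.17,.1])[0][1])-90):][:180]; print(proj(c,[[.566,.1694,.113],[.448,.159,.083]]).round(0))
g=proj(c,[.448,.159,.083])[0].astype(int); print(lens_fit(p,c,(max(0,g[0]-85),max(0,g[1]-85),g[0]+85,min(384,g[1]+85)),.085))
E
```

```text
time_s: 18.4
eef_pos: [0.551, 0.1691, 0.194]
force: [0.5, 0.4, 1.4]
grip_force: 0.0
time_s: 18.82
eef_pos: [0.5111, 0.1656, 0.2319]
force: [0.2, -0.0, -0.2]
grip_force: 0.0
[   0    0    0    5   20   97 1286  504    2   41  183  506  242  143
    5    0    0    0    0    0    0    0    0    0]
top plane slope x,y,z0 [-0.0047 -0.      0.1135] x [-0.0254 -0.0243  0.0453  0.0471] y [-0.0221 -0.0213  0.0229  0.0235]
-0.024 69 0.1231
-0.018 72 0.1233
-0.012 84 0.1227
-0.006 66 0.1224
-0.0 76 0.1225
0.006 66 0.1228
0.012 53 0.123
[[255. 125.]
 [255. 223.]]
[(array([0.4249, 0.156 ]), 0.1018), (array([0.4531, 0.1631]), 0.037), (array([0.4949, 0.1466]), 0.0124)]
```

The lever is flat at 123 mm (57 mm above the rim), the housing top is at 113 mm and level, and the gripper is clear. I'm handing the job in.

```bash
python3 -c "
from bench import manip
print(manip.sign_off())"
```

```text
the job is handed in; nothing more can be done
None
```

The magnifier is home on the ball with its rim on the collar, the lens over the viewing plate going by the head's yaw, and the lever snapped shut; I handed the job in at about 19 s, but the hand-in call returned no verdict.

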